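Load the cold block and lift the vial carrier level

ROBOT

A 7-joint arm with a two-finger parallel gripper is mounted at the origin on a cart in front of the work surface, level with it; the furniture and walls round the work are solid. World frame = base frame: x ahead of the robot, y to its left, z up, the work surface at z = 0. Lengths are in m, angles in rad, forces in N, time in s.
With the tool pointing down it reaches from about 0.425 to 0.925 m from the base axis. Payload 6.8 kg.
Tool frame: the origin (TCP) lies on the mounting face of the last link; the fingertips stand 173 mm ahead of it and the grasp point (between the pads) lies 155 mm ahead of it; z points along the fingers, y is the line along which they close (so a half turn about z gives the same grasp; the last joint's range is limited). The gripper opens to 85 mm and grips with 20 to 120 N. Pads are 22 mm wide; open, the fingers measure 114 mm over their backs; the gripper's body (76 mm by 85 mm) begins 54 mm behind the grasp point. The pads swing forward as they close: fully open they stand 13 mm farther back than shut.
Start: joints at [1.184, 0.477, 0.022, 1.555, -0.011, 1.109, -0.083], TCP at [0.186, -0.649, 0.405] pointing down, gripper open.
Joint ranges: [-2.96, 2.96], [-0.34, 2.1], [-1.41, 1.46], [0.24, 2.44], [-1.37, 4.51], [0.17, 1.92], [-2.96, 2.96]. Speed limits (rad/s): [2.39, 2.39, 3.14, 3.14, 3.14, 3.14, 3.14].

INTERFACE

Orientations are given as a unit quaternion [w, x, y, z].
In Python, from station import bot gives the robot as it stands. The module is installed in compiled form; this text tells all that it offers.
- The arm moves only by the shell command python3 -m pendant 'ROWS' [FORCE]. ROWS is JSON, a list of rows, each a list of 5 numbers: the finger opening in m, from 0 to 0.0854, then the shift along the tool's x, y, z in m, then the turn about the tool's z in degrees. In form: [[jaw, x, y, z, yaw], ...]. A call has 1 to 12 rows; each row shifts and turns the commanded pose from where the row before left it, along the tool's axes as they then stand; what a row does not reach is not made up. A row lasts 1/12 s, in which the tool goes at most 41.7 mm and 7.16 degrees, less where a joint would pass 70% of its speed; a pose out of reach is approached as far as the arm can. A call with a gripper value outside its range is refused whole. The fingers move at their own pace and stop on an object; FORCE is the grip in N (left out, the last holds). Time passes only in rows, so rows that do not move let the fingers close. It gives the time, the measured TCP pose, the force, the opening and the grip force at its end, in the units of the state.
- bot.get_obs(): the state, without advancing time (a new reading comes with each control period).
- bot.read_camera(name): name is "scene" or "top" or "wrist"; returns (picture, depth): 420x560x3 uint8, blue, green, red; 420x560 float32, m along the optical axis (not along the pixel's ray), 0 where there is no reading.
- bot.camera_model(name): a dict with "intrinsics" (3x3 intrinsics, pixels), "R" (3x3) and "t" (3): a world point X has camera coordinates R X + t. Camera axes: x right, y down, z forward; pixel columns grow to the right and rows downward; lengths in m; the calibration is good to about 2 mm. A picture is of the moment at which its call begins: read the wrist's pose just before it. camera_model takes no time and is no camera call; for the wrist camera it gives the pose at the moment of the call.
- bot.hand_in(): hands the job in; it is judged then, once.
Trained networks look in the newest picture that a camera, given by its name, has taken for a name from the list of things; names that differ only in an ending like _2 or _b are one class to them, and where a whole thing is asked for, a point or a joint stands for the part that bears it (a point fixed in the world has none). Each returns a list of dicts, best first, with "score" (0 to 1); they miss things now and then, are a little off and sometimes report something else, mostly with a low value. They report only what shows in the picture. A call takes as long as a camera call. They do not tell look-alikes from the thing itself.
- bot.boxes_of(name, camera): "at" ([column, row] in pixels, amid what is visible of it).
- bot.trace(name, camera): "mask" (420x560 bool, what is visible of it) and "at" ([column, row] in pixels, amid what is visible of it).
- bot.pinpoint(name, camera): "at" ([column, row] in pixels: a listed point, or the origin of a listed thing).
The state is a dict: "t": time; "q": joint angles; "joint_vel": joint speeds; "joint_torque": joint torques, N m; "eef_pos": TCP position; "tool_rot": TCP orientation; "contact_force": force on the tool from outside, world axes, zero at the start; "torque": the same for the moment, N m; "gripper_width": opening from 0.0 (shut) to 1.0 (fully open); "grasp_force": force on a finger pad.
Only numpy, scipy, OpenCV 4.12 (cv2) and the standard library are available. Lean on these libraries where they do the work, as an engineer would, in place of code of your own. Each camera call takes 0.05 s, during which the arm holds its last target. There are 200 camera calls.

TASK

Set the aluminium cold block with the red tab into the empty square recess of the blue vial carrier and press it down until it is fully seated, flush with the carrier's top, then let go of it. Then take the carrier by its black handle, lift it about 10 cm clear of the worktop, and hold it still and level there for a couple of seconds; the program finishes while still holding it in the air. Keep the carrier level throughout so that the two vials stay standing in their bores, and leave the tape roll, beaker and dropper bottle where they are.

Things in the scene. Friction and masses are not known exactly. Their poses are not given: they have to be found in the camera images.
- carrier: Blue plastic vial carrier, loose, 90 (x) x 200 (y) x 38 mm high, about 0.4 kg, on rubber feet; upright, yaw within 0.5 rad of the world's. Origin: centre of its underside, z up, y lengthwise. Empty square recess at its -y end, three vial bores (24.5 mm wide, 24 deep) near its +y end. Black handle in the middle, top 98 mm above the underside. Loaded, it nearly balances about the handle.
- recess (a point): Centre of the recess floor, 14 mm above the carrier's underside and 55 mm from its centre towards -y; axes as the carrier. The recess is 60 x 60 mm, 24 mm deep, sides parallel to the carrier's x and y, with a 2 mm chamfer round the mouth, which lies at 38 mm above the underside.
- handle (a point): Centre of the black handle grip, 82 mm above the carrier's underside; axes as the carrier. The grip is a flat bar 14 mm thick (carrier x), 44 long (carrier y), 32 high (66 to 98 mm above the underside) on two thin steel posts: pinch it from above, fingers closing along the carrier's x.
- cold_block: Loose aluminium block 56 x 56 x 24 mm, about 0.1 kg, with an upright red plastic tab on its top. Origin: centre of its underside; z up; stands upright on the worktop, yaw within 0.6 rad of the world's. Seated, its aluminium top is flush with the carrier's top and its underside is on the recess floor. Any quarter turn fits.
- tab (a point): Grasp point on the red tab, 50 mm above the block's underside, on its axis; axes as the block. The tab is 14 mm thick (block x), 32 mm long (block y) and stands from 24 to 66 mm above the block's underside: pinch it from above with the fingers closing along the block's x.
- vial_a: Loose capped glass vial with a black cap, 22 mm across, 49 mm high, standing in the carrier's bore_a, its cap 25 mm above the carrier's top. Origin: centre of its underside; z up.
- vial_b: Like vial_a but with a white cap, standing in bore_b.
- bore_a (a point): Centre of the floor of vial_a's bore, 14 mm above the carrier's underside, at -21 mm x, +45 mm y in the carrier's frame.
- bore_b (a point): Centre of the floor of vial_b's bore, 14 mm above the carrier's underside, at +21 mm x, +45 mm y in the carrier's frame.
- tape: Bystander: roll of blue tape lying flat, 104 x 115 x 24 mm, loose. Origin: centre of its underside.
- beaker: Bystander: small glass beaker, 53 mm across, 68 mm high, loose. Origin: centre of its underside.
- dropper: Bystander: amber dropper bottle with black top, 37 mm across, 88 mm high, loose. Origin: centre of its underside.
Not all that is in view belongs to the job. Leave any purple or turquoise look-alike of the cold_block alone.

How it is judged:
By the outcome, as a careful person would: the job done as asked, in the order asked, and still so for the second after the job is handed in, while the arm keeps its last pose, push and grip.
It also fails if it takes over 59 s, if anything falls off the work surface, if the arm or the gripper's body presses on something with over 40 N, if the wrist force passes 120 N, or if a joint passes its speed limit or range.

## Working session

There is one attempt and no reset: what is moved stays moved. The work goes in short steps, Python scripts to look and compute and a shell command to move; the robot and the scene stay as the last step left them, time stands still between calls to the robot, and variables do not carry over. Pictures are saved under pics/ and viewed, at most 10 in all, crops included, and the job is handed in when it is done.

```bash
mkdir -p pics; cat > h.py <<'E'
import numpy as np, cv2
from station import bot
def cam(n):
    m=bot.camera_model(n); return np.array(m["intrinsics"]),np.array(m["R"]),np.array(m["t"])
def ray(c,px):
    K,R,t=c; d=R.T@np.linalg.inv(K)@np.array([px[0],px[1],1.]); return -R.T@t,d
def atz(c,px,z):
    o,d=ray(c,px); return o+d*(z-o[2])/d[2]
def tri(cs,pxs):
    A=np.zeros((3,3));b=np.zeros(3)
    for c,p in zip(cs,pxs):
        o,d=ray(c,p); d=d/np.linalg.norm(d); M=np.eye(3)-np.outer(d,d); A+=M;b+=M@o
    return np.linalg.solve(A,b)
def cloud(c,dep):
    K,R,t=c; v,u=np.mgrid[:dep.shape[0],:dep.shape[1]]
    P=np.stack([(u-K[0,2])/K[0,0]*dep,(v-K[1,2])/K[1,1]*dep,dep],-1)
    return (P-t)@R
E
cat > a.py <<'E'
from h import *
np.set_printoptions(precision=4,suppress=True)
o=bot.get_obs();print(o["t"],o["eef_pos"],o["tool_rot"],o["contact_force"])
ims=[];R={}
for n in("scene","top"):
    im,d=bot.read_camera(n);c=cam(n);ims.append(im);np.savez(f"{n}.npz",im=im,d=d)
    P=cloud(c,d)
    for k in("carrier","cold_block","tab","handle","recess"):
        r=bot.pinpoint(k,n)
        R[k,n]=r
        print(n,k,[(np.round(x["at"]),round(x["score"],2)) for x in r[:4]])
for k in("carrier","cold_block","tab","handle","recess"):
    if R[k,"scene"] and R[k,"top"]: print(k,tri([cam("scene"),cam("top")],[R[k,"scene"][0]["at"],R[k,"top"][0]["at"]]))
s=np.vstack(ims);cv2.imwrite("pics/a.png",cv2.resize(s,(400,600),interpolation=cv2.INTER_AREA));cv2.imwrite("pics/top.png",ims[1]);cv2.imwrite("pics/scene.png",ims[0])
E
python3 a.py
```

```text
0.0 [ 0.1857 -0.6487  0.4037] [-0.0009  0.9903  0.139  -0.0002] [-0.0414 -0.8312 -0.1701]
scene carrier [(array([333., 224.]), 0.88)]
scene cold_block [(array([227., 300.]), 0.97), (array([196., 236.]), 0.73), (array([265., 276.]), 0.69), (array([221., 270.]), 0.58)]
scene tab [(array([231., 282.]), 0.95), (array([220., 249.]), 0.85), (array([199., 222.]), 0.67), (array([270., 255.]), 0.64)]
scene handle [(array([335., 198.]), 0.56), (array([350., 213.]), 0.2)]
scene recess [(array([348., 213.]), 0.78)]
top carrier [(array([332., 242.]), 0.93), (array([334., 244.]), 0.65), (array([318., 247.]), 0.34)]
top cold_block [(array([250., 246.]), 0.88), (array([218., 245.]), 0.71), (array([235., 213.]), 0.68)]
top tab [(array([217., 242.]), 0.9), (array([233., 212.]), 0.71), (array([248., 246.]), 0.53), (array([346., 247.]), 0.51)]
top handle [(array([335., 244.]), 0.79)]
top recess [(array([347., 249.]), 0.69), (array([316., 254.]), 0.66)]
carrier [ 0.4694 -0.1146  0.0024]
cold_block [ 0.4883  0.1884 -0.0662]
tab [0.4644 0.2506 0.0384]
handle [ 0.4619 -0.1132  0.0849]
recess [ 0.4498 -0.1575  0.0231]
```

View pics/scene.png

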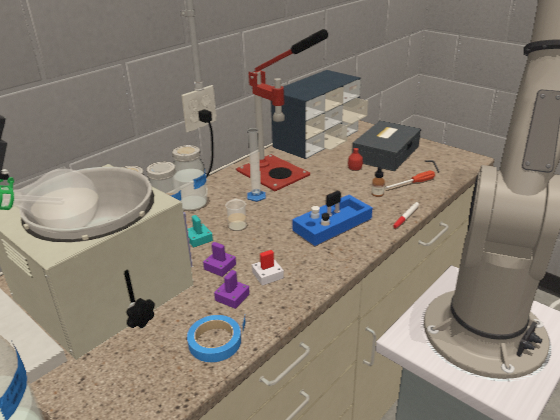

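View pics/top.png

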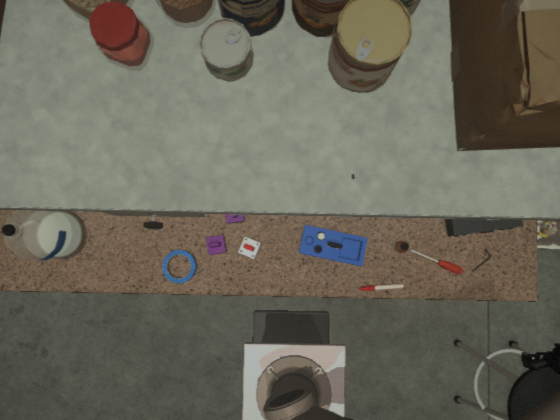

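The scene view shows four candidates: a white/aluminium block with a red tab at (267,268), purple ones at (220,262) and (232,290), and a turquoise one at (198,235). The one at (267,268), top view (250,247), fits because its tab is red. The carrier is at (333,220), with its recess on the right end.

```bash
python3 - <<'E'
from h import *
np.set_printoptions(precision=4,suppress=True)
cs=[cam("scene"),cam("top")]
print("tab",tri(cs,[(270,255),(248,246)]),"block",tri(cs,[(265,276),(250,246)]))
print("handle",atz(cs[1],(335,244),.082),"top cam",-cs[1][1].T@cs[1][2])
print(atz(cs[1],(250,247),.024),atz(cs[0],(267,274),.024))
o=bot.get_obs()
K,R,t=cam("wrist");from scipy.spatial.transform import Rotation as Ro
q=o["tool_rot"];T=Ro.from_quat([*q[1:],q[0]]).as_matrix()
print("tool R\n",T,"\nwrist cam in tool",T.T@(-R.T@t-o["eef_pos"]),"\n",T.T@R.T,K)
im=np.load("scene.npz")["im"];cv2.imwrite("pics/crop.png",cv2.resize(im[190:320,170:390],(660,390),interpolation=cv2.INTER_CUBIC))
E
```

```text
tab [0.4496 0.1484 0.0593] block [ 0.4564  0.1512 -0.003 ]
handle [ 0.4663 -0.1111  0.082 ] top cam [0.419  0.0387 1.6166]
[0.4533 0.15   0.024 ] [0.4332 0.1661 0.024 ]
tool R
 [[ 0.9614  0.2752  0.0001]
 [ 0.2752 -0.9614 -0.0001]
 [ 0.      0.0001 -1.    ]] 
wrist cam in tool [ 0.0685 -0.0002  0.0322] 
 [[ 0.0002 -0.9632 -0.2687]
 [ 1.      0.0003 -0.0004]
 [ 0.0004 -0.2687  0.9632]] [[312.5272   0.     280.2678]
 [  0.     312.5272 214.4288]
 [  0.       0.       1.    ]]
```

View pics/crop.png

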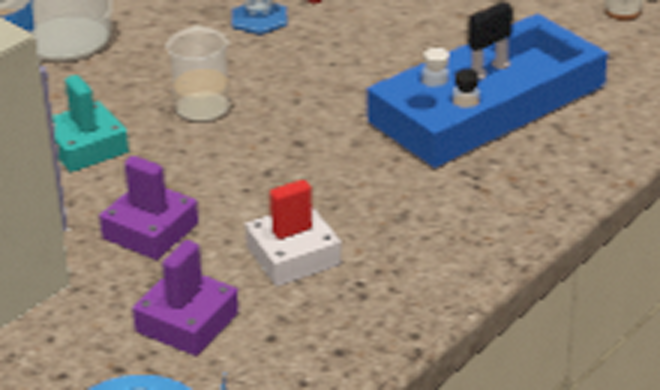

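The red-tabbed aluminium block is confirmed at crop (293,230). I'll move in over the carrier next.

```bash
python3 -m pendant '[[0.085,0.025,-0.03,0,0],[0.085,0.025,-0.03,0,0],[0.085,0.025,-0.03,0,0],[0.085,0.025,-0.03,0,0],[0.085,0.025,-0.03,0,0],[0.085,0.025,-0.03,0,0],[0.085,0.025,-0.03,0,0],[0.085,0.025,-0.03,0,0],[0.085,0.025,-0.03,0,0],[0.085,0.025,-0.03,0,0],[0.085,0.025,-0.03,0,0],[0.085,0.025,-0.03,0,0]]'
python3 -m pendant '[[0.085,0,0,0,-7],[0.085,0,0,0,-7],[0.085,0,0,0,-7],[0.085,0,0,0,-7],[0.085,0,0,0,-7],[0.085,0,0,0,-7],[0.085,0,0,0,-7],[0.085,0,0,0,-7],[0.085,0,0,0,-7],[0.085,0,0,0,-7],[0.085,0,0,0,0],[0.085,0,0,0,0]]'
cat > look.py <<'E'
from h import *
import sys,pickle,os
np.set_printoptions(precision=4,suppress=True)
from scipy.spatial.transform import Rotation as Ro
o=bot.get_obs();q=o["tool_rot"];T=Ro.from_quat([*q[1:],q[0]]).as_matrix()
print("t",o["t"],"eef",o["eef_pos"],"yangle",np.degrees(np.arctan2(T[1,1],T[0,1])),"F",o["contact_force"],"w",o["gripper_width"],"q",np.array(o["q"]))
c=cam("wrist");im,d=bot.read_camera("wrist");P=cloud(c,d)
cv2.imwrite(f"pics/{sys.argv[1]}.png",im);np.savez(sys.argv[1],im=im,d=d,K=c[0],R=c[1],t=c[2])
for k in sys.argv[2:]:
    for r in bot.pinpoint(k,"wrist")[:4]:
        z={"tab":.05,"handle":.082,"recess":.014,"carrier":0,"cold_block":0}.get(k,0)
        print(k,np.round(r["at"],1),round(r["score"],2),"at z",atz(c,r["at"],z))
E
python3 look.py w1 carrier recess handle cold_block tab
```

```text
t: 1.6
eef_pos: [0.3754, -0.2185, 0.4051]
tool_rot: [0.0, 0.99, 0.139, 0.0]
contact_force: [1.0, -0.2, 0.6]
gripper_width: 0.994
grasp_force: 0.0
t: 2.6
eef_pos: [0.3751, -0.2204, 0.4049]
tool_rot: [0.0, 0.733, 0.68, 0.0]
contact_force: [0.4, -0.0, -0.1]
gripper_width: 0.998
grasp_force: 0.0
t 2.6 eef [ 0.3751 -0.2204  0.4049] yangle -4.251448271025265 F [ 0.3964 -0.0126 -0.0567] w 0.9984224429556291 q [ 0.7094  0.0972 -0.3398  2.0795  0.0393  0.9704  0.2747]
carrier [348.9  83.7] 0.64 at z [ 0.46   -0.1114  0.    ]
recess [344.7 135.5] 0.57 at z [ 0.4516 -0.1662  0.014 ]
```

```bash
python3 -m pendant '[[0.085,0.03,0.01,0,0],[0.085,0.03,0.01,0,0],[0.085,0.03,0.01,0,0],[0.085,0.03,0.01,0,0],[0.085,0.03,0.01,0,0],[0.085,0.03,0.01,0,0],[0.085,0.03,0.01,0,0],[0.085,0.03,0.01,0,0],[0.085,0,0,0,0],[0.085,0,0,0,0]]' && python3 look.py w2 carrier recess handle cold_block tab
```

```text
t: 3.73
eef_pos: [0.4722, 0.0153, 0.4047]
tool_rot: [-0.0, 0.73, 0.683, 0.0]
contact_force: [-0.5, -0.5, -0.5]
gripper_width: 0.995
grasp_force: 0.0
t 3.7333 eef [0.4722 0.0153 0.4047] yangle -3.838710252276867 F [-0.5166 -0.5245 -0.549 ] w 0.9946365935024173 q [ 0.3387  0.1867 -0.5589  1.9929  0.1169  0.9928 -0.3434]
carrier [279.2 281.3] 0.92 at z [ 0.4628 -0.1108  0.    ]
recess [277.1 325.3] 0.84 at z [ 0.4562 -0.1673  0.014 ]
recess [268.5 247.3] 0.69 at z [ 0.4534 -0.0566  0.014 ]
handle [279.4 316.7] 0.79 at z [ 0.4633 -0.1093  0.082 ]
cold_block [470.8  44.8] 0.75 at z [0.6873 0.1555 0.    ]
cold_block [350.4   5.2] 0.63 at z [0.5584 0.2014 0.    ]
cold_block [256.6  67.5] 0.57 at z [0.4556 0.1485 0.    ]
tab [249.2  62.3] 0.73 at z [0.4519 0.1447 0.05  ]
tab [504.2  26.3] 0.71 at z [0.6882 0.1592 0.05  ]
tab [255.9  69.6] 0.5 at z [0.4576 0.138  0.05  ]
```

View pics/w2.png

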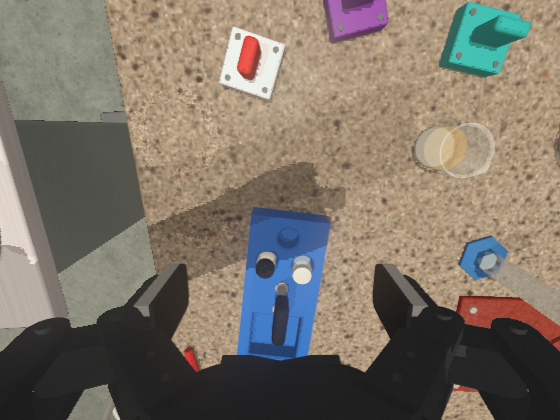

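The wrist view shows the red-tab block at (252,62), purple at (357,15) and turquoise at (485,40). The carrier is centred near (283,285), with black vial at (266,264), white vial at (302,270), handle at (281,318) and recess at (276,330).

```bash
cat > meas.py <<'E'
from h import *
import sys
np.set_printoptions(precision=4,suppress=True)
D=np.load(sys.argv[1]+".npz");im=D["im"];d=D["d"];c=(D["K"],D["R"],D["t"]);P=cloud(c,d)
hsv=cv2.cvtColor(im,cv2.COLOR_BGR2HSV);H,S,V=cv2.split(hsv)
def rep(name,m,zr,near,rad=.13,z=None):
    m=m&(d>0)&(np.hypot(P[...,0]-near[0],P[...,1]-near[1])<rad)&(P[...,2]>zr[0])&(P[...,2]<zr[1])
    m=cv2.morphologyEx(m.astype(np.uint8),cv2.MORPH_OPEN,np.ones((3,3)))
    n,l,s,_=cv2.connectedComponentsWithStats(m)
    if n<2: print(name,"none");return
    k=1+np.argmax(s[1:,4]);m=l==k;p=P[m]
    zm=np.median(p[:,2]); 
    (cx,cy),(w,h),a=cv2.minAreaRect((p[:,:2]*1000).astype(np.float32))
    print(name,"n",m.sum(),"z med/max",zm,np.percentile(p[:,2],98),"rect c",cx,cy,"size",w,h,"ang",a)
red=((H<8)|(H>172))&(S>130)&(V>80)
white=(S<60)&(V>150)
blue=(H>100)&(H<125)&(S>120)&(V>60)
B=(.455,.148);C=(.463,-.111)
rep("blocktop",white|red,(.016,.034),B,.06)
rep("tabtop",red,(.058,.08),B,.06)
rep("tab",red,(.03,.08),B,.06)
rep("carriertop",blue,(.032,.046),C)
rep("handletop",(V<60),(.088,.11),C,.08)
E
python3 meas.py w2; python3 meas.py w1
```

```text
blocktop n 2369 z med/max 0.022502920803540383 0.024212131156170772 rect c 451.5750732421875 148.96835327148438 size 56.0987548828125 56.09754180908203 ang 68.63458251953125
tabtop n 569 z med/max 0.06393635814783692 0.06569089391886336 rect c 451.6203308105469 148.32684326171875 size 31.2080135345459 14.198987007141113 ang 68.171142578125
tab n 682 z med/max 0.06370025140180774 0.06566306466830794 rect c 451.6405029296875 148.29263305664062 size 31.254201889038086 14.261497497558594 ang 68.25374603271484
carriertop n 6588 z med/max 0.036419807038623374 0.03784723959534185 rect c 464.7637023925781 -106.86751556396484 size 188.01190185546875 89.47236633300781 ang 79.0886001586914
handletop none
blocktop none
tabtop none
tab none
carriertop n 9410 z med/max 0.036585401773718954 0.038218775559178686 rect c 461.0878601074219 -124.81153106689453 size 176.1571807861328 89.7302017211914 ang 79.03750610351562
handletop none
```

```bash
python3 -m pendant '[[0.085,0.0263,-0.0059,0,0],[0.085,0.0263,-0.0059,0,0],[0.085,0.0263,-0.0059,0,0],[0.085,0.0263,-0.0059,0,0],[0.085,0.0263,-0.0059,0,0],[0.085,0,0,0.03,6],[0.085,0,0,0.03,6],[0.085,0,0,0.03,6],[0.085,0,0,0,0],[0.085,0,0,0,0]]' && python3 look.py w3 tab && python3 meas.py w3|head -3
```

```text
t: 4.87
eef_pos: [0.4512, 0.1461, 0.3141]
tool_rot: [-0.0, 0.828, 0.56, -0.002]
contact_force: [0.0, 0.5, 0.5]
gripper_width: 0.993
grasp_force: 0.0
t 4.8667 eef [0.4512 0.1461 0.3141] yangle -21.868935322663884 F [0.0413 0.5224 0.4537] w 0.992686004068791 q [ 0.0411  0.3218 -0.5675  2.0783  0.2369  0.8067 -1.0505]
tab [281.1 214.8] 0.96 at z [0.4526 0.1489 0.05  ]
tab [392.8  94.6] 0.73 at z [0.5569 0.2006 0.05  ]
tab [230.8  71.7] 0.71 at z [0.4584 0.2559 0.05  ]
blocktop n 2901 z med/max 0.02245735583670983 0.023886158847110685 rect c 451.5455017089844 149.2733612060547 size 55.20720291137695 55.817081451416016 ang 68.00651550292969
tabtop n 726 z med/max 0.06399384392247305 0.06550667000418331 rect c 451.486083984375 149.60601806640625 size 30.907991409301758 12.682622909545898 ang 68.37853240966797
tab n 841 z med/max 0.06378771568996444 0.06545511825047652 rect c 451.5614013671875 149.66249084472656 size 31.065025329589844 12.6814546585083 ang 68.11703491210938
```

```bash
python3 -m pendant '[[0.085,0.0025,-0.0005,0.027,0],[0.085,0,0,0.027,0],[0.085,0,0,0.027,0],[0.085,0,0,0.026,0],[0.085,0,0,0,0],[0,0,0,0,0],[0,0,0,0,0],[0,0,0,0,0],[0,0,0,0,0],[0,0,0,0,0],[0,0,0,0,0]]' 50
```

```text
t: 5.88
eef_pos: [0.4523, 0.1493, 0.2085]
tool_rot: [0.0, 0.829, 0.559, 0.001]
contact_force: [-0.2, 0.1, 4.6]
gripper_width: 0.153
grasp_force: 51.8
```

```bash
python3 -m pendant '[[0,0,0,-0.025,0],[0,0,0,-0.035,0],[0,0,0,-0.04,0],[0,0,0,-0.04,0],[0,0,0,0,0]]' && python3 -m pendant '[[0,-0.025,0.01,0,0],[0,-0.0335,0.0136,0,0],[0,-0.0335,0.0136,0,0],[0,-0.0335,0.0136,0,0],[0,-0.0335,0.0136,0,0],[0,-0.0335,0.0136,0,0],[0,-0.0335,0.0136,0,0],[0,-0.0335,0.0136,0,0],[0,-0.0335,0.0136,0,0],[0,0,0,0,-5.45],[0,0,0,0,-5.45],[0,0,0,0,0]]'; python3 look.py w4 recess carrier; python3 meas.py w4
```

```text
t: 6.3
eef_pos: [0.4539, 0.1508, 0.3548]
tool_rot: [0.002, 0.829, 0.559, 0.006]
contact_force: [0.3, 0.6, -1.8]
gripper_width: 0.15
grasp_force: 50.9
t: 7.3
eef_pos: [0.4519, -0.1676, 0.3476]
tool_rot: [-0.0, 0.772, 0.636, -0.0]
contact_force: [0.2, -0.2, -1.6]
gripper_width: 0.152
grasp_force: 50.7
t 7.3 eef [ 0.4519 -0.1676  0.3476] yangle -11.024751088695444 F [ 0.1822 -0.1654 -1.632 ] w 0.15203847286829505 q [ 0.6156  0.2647 -0.4496  2.0391  0.1493  0.8689 -0.1095]
recess [281.3 197.8] 0.8 at z [ 0.4535 -0.1663  0.014 ]
recess [259.4  91.6] 0.49 at z [ 0.4527 -0.0663  0.014 ]
recess [277.9 246.7] 0.29 at z [ 0.4402 -0.2162  0.014 ]
carrier [281.3 141.1] 0.84 at z [ 0.4638 -0.1134  0.    ]
blocktop none
tabtop none
tab none
carriertop n 13358 z med/max 0.0365338255014526 0.03807219884462915 rect c 467.72637939453125 -89.69442749023438 size 152.50083923339844 89.11241912841797 ang 79.26010131835938
handletop none
```

View pics/w4.png

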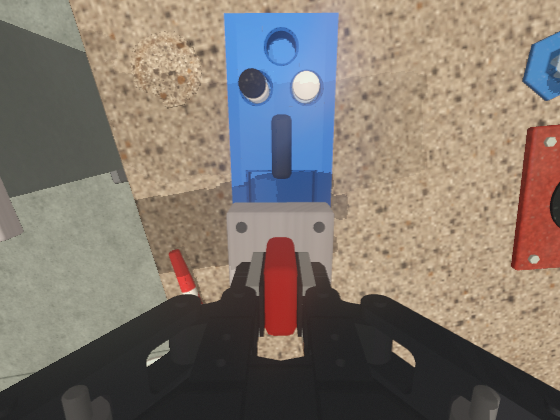

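The block is held at (280,245), aligned with the carrier, and the recess is visible just above it at (281,190). Next I'll measure how the block sits in the grip.

```bash
cat > held.py <<'E'
from h import *
np.set_printoptions(precision=4,suppress=True)
import sys
D=np.load(sys.argv[1]+".npz");im=D["im"];d=D["d"];P=cloud((D["K"],D["R"],D["t"]),d);o=bot.get_obs()
S=cv2.cvtColor(im,cv2.COLOR_BGR2HSV)[...,1]
zt=o["eef_pos"][2]-.1845
m=(d>0)&(abs(P[...,2]-zt)<.006)&(S<60)&(np.hypot(P[...,0]-o["eef_pos"][0],P[...,1]-o["eef_pos"][1])<.055)
n,l,s,_=cv2.connectedComponentsWithStats(m.astype(np.uint8));m=l==1+np.argmax(s[1:,4])
p=P[m];print(m.sum(),"z",np.percentile(p[:,2],[2,50,98]))
A=np.c_[p[:,:2]-p[:,:2].mean(0),np.ones(len(p))];print("plane slope",np.linalg.lstsq(A,p[:,2],rcond=None)[0])
(cx,cy),(w,h),a=cv2.minAreaRect((p[:,:2]*1000).astype(np.float32));print("rect",cx,cy,w,h,a)
E
python3 held.py w4
```

```text
4741 z [0.159  0.1615 0.1629]
plane slope [-0.0057 -0.0138  0.1614]
rect 453.2921447753906 -161.21517944335938 41.97758865356445 56.24882507324219 79.28211212158203
```

```bash
python3 -m pendant '[[0,0.0013,0.0008,0.02,0],[0,0,0,0.025,0],[0,0,0,0.025,0],[0,0,0,0.02,0],[0,0,0,0,0],[0,0,0,0,0],[0,0,0,0,0]]'; python3 look.py w5; python3 held.py w5; python3 meas.py w5 | grep carr
```

```text
t: 8.03
eef_pos: [0.454, -0.1655, 0.2588]
tool_rot: [0.001, 0.772, 0.635, 0.0]
contact_force: [1.1, -0.6, -0.9]
gripper_width: 0.157
grasp_force: 50.6
t 8.0333 eef [ 0.454  -0.1655  0.2588] yangle -11.133742647965006 F [ 1.0579 -0.5925 -0.936 ] w 0.15749607186216985 q [ 0.5614  0.4025 -0.4079  2.1075  0.2513  0.6757 -0.2089]
4595 z [0.0706 0.0727 0.074 ]
plane slope [-0.0033 -0.0077  0.0726]
rect 455.56951904296875 -159.37648010253906 42.42672348022461 56.103004455566406 79.30180358886719
carriertop n 21351 z med/max 0.03653032285390818 0.037936140780203846 rect c 461.7119445800781 -121.47694396972656 size 179.87063598632812 89.9532470703125 ang 79.1488265991211
```

View pics/w5.png

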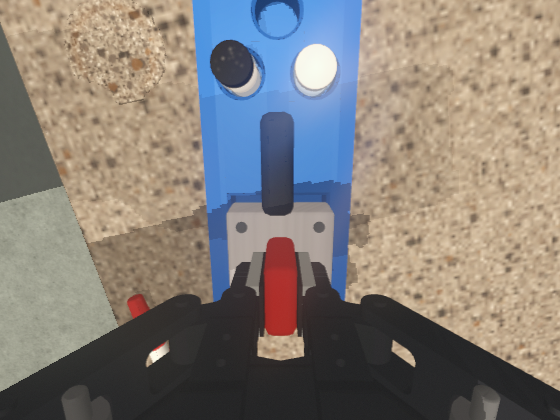

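Both vials are upright. The held block at (280,240) is over the recess, whose far edge is at (280,197). It needs about a 1 mm correction before I insert it slowly.

```bash
python3 -m pendant '[[0,-0.0011,-0.001,0,0],[0,0,0,0.004,0],[0,0,0,0.004,0],[0,0,0,0.004,0],[0,0,0,0.003,0],[0,0,0,0.003,0],[0,0,0,0.003,0],[0,0,0,0,0],[0,0,0,0,0]]'; python3 look.py w6; python3 held.py w6
```

```text
t: 8.83
eef_pos: [0.4521, -0.1666, 0.2364]
tool_rot: [-0.0, 0.772, 0.635, -0.0]
contact_force: [0.4, -0.6, -1.0]
gripper_width: 0.155
grasp_force: 50.6
t 8.8333 eef [ 0.4521 -0.1666  0.2364] yangle -11.12524301212486 F [ 0.3757 -0.5745 -1.0213] w 0.15523872896984856 q [ 0.5482  0.4389 -0.3906  2.1227  0.2786  0.6285 -0.2303]
4135 z [0.0483 0.0504 0.0518]
plane slope [-0.0055 -0.0113  0.0503]
rect 453.4407043457031 -160.2782440185547 42.301395416259766 56.06566619873047 79.08858489990234
```

```bash
python3 -m pendant '[[0,0,0,0.003,0],[0,0,0,0.003,0],[0,0,0,0.003,0],[0,0,0,0.002,0],[0,0,0,0.001,0],[0,0,0,0.001,0],[0,0,0,0.001,0],[0,0,0,0,0],[0,0,0,0,0]]'; python3 look.py w7; python3 held.py w7;  python3 meas.py w7 | grep carr
```

```text
t: 9.63
eef_pos: [0.4522, -0.1667, 0.2227]
tool_rot: [0.0, 0.772, 0.635, 0.0]
contact_force: [0.2, 0.3, -1.4]
gripper_width: 0.15
grasp_force: 50.7
t 9.6333 eef [ 0.4522 -0.1667  0.2227] yangle -11.12671395769496 F [ 0.1754  0.252  -1.439 ] w 0.15008773753656532 q [ 0.5366  0.4628 -0.378   2.1294  0.2968  0.5985 -0.2465]
1868 z [0.0345 0.0367 0.0381]
plane slope [ 0.0148 -0.0179  0.0367]
rect 436.774658203125 -157.15834045410156 42.216224670410156 21.766380310058594 79.07062530517578
carriertop n 28502 z med/max 0.03650876365648495 0.037867343415436405 rect c 461.9779357910156 -119.74815368652344 size 148.2275848388672 90.21879577636719 ang 79.25324249267578
```

```bash
python3 -m pendant '[[0,0,0,0.001,0],[0,0,0,0.001,0],[0,0,0,0,0],[0,0,0,0,0]]' | sed -n '1,4p'; python3 -m pendant '[[0,0,0,0.001,0],[0,0,0,0.001,0],[0,0,0,0,0],[0,0,0,0,0]]'| sed -n '1,4p'
```

```text
t: 10.02
eef_pos: [0.4522, -0.1665, 0.2224]
tool_rot: [0.0, 0.772, 0.635, -0.0]
contact_force: [-7.5, 2.5, 22.3]
t: 10.35
eef_pos: [0.4523, -0.1664, 0.2223]
tool_rot: [0.001, 0.772, 0.635, -0.001]
contact_force: [-15.9, 3.1, 48.9]
```

```bash
python3 -m pendant '[[0,0,0,-0.002,0],[0,0,0,-0.002,0],[0,0,0,0,0],[0.085,0,0,0,0],[0.085,0,0,0,0],[0.085,0,0,0,0],[0.085,0,0,0,0],[0.085,0,0,0,0],[0.085,0,0,0,0],[0.085,0,0,0,0]]'; python3 -m pendant '[[0.085,0,0,-0.02,0],[0.085,0,0,-0.03,0],[0.085,0,0,-0.03,0],[0.085,0,0,-0.03,0],[0.085,-0.03,0,0,0],[0.085,-0.02,0,0,0],[0.085,0,0,0,0],[0.085,0,0,0,0]]'; python3 look.py w8 handle carrier; sed -i 's/^B=.*/B=(.453,-.167);C=(.4635,-.113)/; s/V<60),(.088,.11),C,.08/V<70),(.088,.11),C,.05/' meas.py; python3 meas.py w8
```

```text
t: 11.18
eef_pos: [0.4522, -0.1667, 0.2226]
tool_rot: [-0.0, 0.772, 0.635, -0.0]
contact_force: [-1.0, -0.5, 0.3]
gripper_width: 1.0
grasp_force: 0.0
t: 11.85
eef_pos: [0.442, -0.2167, 0.3327]
tool_rot: [0.0, 0.773, 0.634, -0.0]
contact_force: [0.6, 0.1, 0.6]
gripper_width: 0.994
grasp_force: 0.0
t 11.85 eef [ 0.442  -0.2167  0.3327] yangle -11.2848164665392 F [0.5625 0.1031 0.6272] w 0.9936391058059757 q [ 0.6909  0.2992 -0.424   2.0321  0.1637  0.8421 -0.0228]
handle [279.8  67.7] 0.85 at z [ 0.4626 -0.1135  0.082 ]
carrier [283.2  85.2] 0.81 at z [ 0.4654 -0.1146  0.    ]
blocktop none
tabtop n 414 z med/max 0.07812851103300057 0.07961685643034701 rect c 451.7484130859375 -172.37631225585938 size 19.857501983642578 11.45177936553955 ang 78.24785614013672
tab n 414 z med/max 0.07812851103300057 0.07961685643034701 rect c 451.7484130859375 -172.37631225585938 size 19.857501983642578 11.45177936553955 ang 78.24785614013672
carriertop n 9649 z med/max 0.03655012562980789 0.03806346940930373 rect c 458.8529357910156 -135.6208953857422 size 153.3855743408203 89.42979431152344 ang 79.19082641601562
handletop n 239 z med/max 0.09563295332086405 0.09717669720528199 rect c 462.34423828125 -99.27839660644531 size 20.201745986938477 10.309672355651855 ang 41.87198257446289
```

View pics/w8.png

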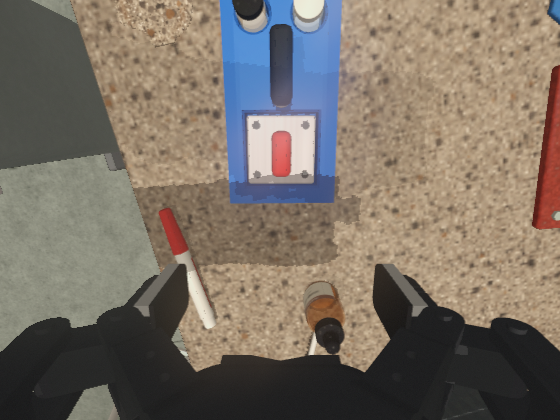

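The block is seated in the recess at (281,150), its tab upright and its tab top at z≈0.080 as expected. The handle is at (281,65) and the vials are standing at (250,12) and (308,12).

```bash
python3 -m pendant '[[0.085,0.026,0.0002,0,0],[0.085,0.03,0.0003,0,0],[0.085,0.03,0.0002,0,0],[0.085,0.02,0,0.01,0],[0.085,0,0,0.02,0],[0.085,0,0,0,0],[0.085,0,0,0,0],[0.085,0,0,0,0]]'; python3 look.py w9 handle; python3 meas.py w9 |tail -2
```

```text
t: 12.67
eef_pos: [0.4637, -0.1121, 0.303]
tool_rot: [-0.0, 0.772, 0.635, -0.0]
contact_force: [-0.7, 0.2, -0.3]
gripper_width: 0.996
grasp_force: 0.0
t 12.6667 eef [ 0.4637 -0.1121  0.303 ] yangle -11.138361981821717 F [-0.6518  0.1908 -0.322 ] w 0.9961675536744898 q [ 0.5044  0.3272 -0.4667  2.0874  0.209   0.7711 -0.2861]
handle [279.5 240. ] 0.84 at z [ 0.4633 -0.1131  0.082 ]
handle [306.3 160.6] 0.21 at z [ 0.4888 -0.0667  0.082 ]
carriertop n 18902 z med/max 0.03649034257755217 0.0378790973905076 rect c 463.0562438964844 -113.71426391601562 size 200.46580505371094 89.61198425292969 ang 79.05591583251953
handletop n 1467 z med/max 0.09598104118627195 0.09754965689653063 rect c 463.2870788574219 -112.76313781738281 size 43.451194763183594 12.961650848388672 ang 79.21346282958984
```

```bash
python3 -m pendant '[[0.085,-0.0007,-0.0003,0.022,0],[0.085,0,0,0.022,0],[0.085,0,0,0.022,0],[0.085,0,0,0,0],[0,0,0,0,0],[0,0,0,0,0],[0,0,0,0,0],[0,0,0,0,0],[0,0,0,0,0],[0,0,0,0,0],[0,0,0,0,0],[0,0,0,0,0]]' 100; python3 -m pendant '[[0,0,0,-0.001,0],[0,0,0,-0.002,0],[0,0,0,-0.003,0],[0,0,0,-0.004,0],[0,0,0,0,0],[0,0,0,0,0]]'
```

```text
t: 13.77
eef_pos: [0.4633, -0.1125, 0.2375]
tool_rot: [0.0, 0.772, 0.635, -0.0]
contact_force: [-2.4, -0.9, 7.7]
gripper_width: 0.147
grasp_force: 97.6
t: 14.27
eef_pos: [0.4633, -0.1126, 0.2469]
tool_rot: [0.0, 0.772, 0.635, 0.0]
contact_force: [-0.6, 0.0, -4.8]
gripper_width: 0.151
grasp_force: 97.5
```

```bash
python3 -m pendant '[[0,0,0,-0.004,0],[0,0,0,-0.008,0],[0,0,0,-0.011,0],[0,0,0,-0.012,0],[0,0,0,-0.012,0],[0,0,0,-0.012,0],[0,0,0,-0.012,0],[0,0,0,-0.009,0],[0,0,0,-0.006,0],[0,0,0,-0.004,0],[0,0,0,-0.002,0],[0,0,0,0,0]]' ; python3 -m pendant '[[0,0,0,0,0],[0,0,0,0,0],[0,0,0,0,0],[0,0,0,0,0],[0,0,0,0,0],[0,0,0,0,0],[0,0,0,0,0],[0,0,0,0,0],[0,0,0,0,0],[0,0,0,0,0],[0,0,0,0,0],[0,0,0,0,0]]'; python3 look.py w10; python3 - <<'E'
from h import *
D=np.load("w10.npz");im=D["im"];d=D["d"];P=cloud((D["K"],D["R"],D["t"]),d)
H,S,V=cv2.split(cv2.cvtColor(im,cv2.COLOR_BGR2HSV))
m=(H>100)&(H<125)&(S>120)&(V>60)&(d>0)&(P[...,2]>.12)&(P[...,2]<.16)&(np.hypot(P[...,0]-.463,P[...,1]+.113)<.12)
p=P[m];A=np.c_[p[:,:2]-[.463,-.113],np.ones(len(p))];print(len(p),"slope,z",np.linalg.lstsq(A,p[:,2],rcond=None)[0])
cv2.imwrite("pics/s2.png",cv2.resize(bot.read_camera("scene")[0][140:300,200:440],(720,480),interpolation=cv2.INTER_CUBIC))
E
```

```text
t: 15.27
eef_pos: [0.4632, -0.1125, 0.3389]
tool_rot: [0.0, 0.772, 0.635, 0.0]
contact_force: [0.2, 1.1, -4.8]
gripper_width: 0.149
grasp_force: 97.6
t: 16.27
eef_pos: [0.4632, -0.1125, 0.3387]
tool_rot: [0.0, 0.772, 0.635, -0.0]
contact_force: [-0.7, -0.3, -4.7]
gripper_width: 0.147
grasp_force: 97.6
t 16.2667 eef [ 0.4632 -0.1125  0.3387] yangle -11.129501774514043 F [-0.6966 -0.3248 -4.6786] w 0.146943438828243 q [ 0.5284  0.2736 -0.4854  2.0571  0.1689  0.8483 -0.2481]
26204 slope,z [-0.00216999 -0.00104407  0.13765119]
```

View pics/w10.png

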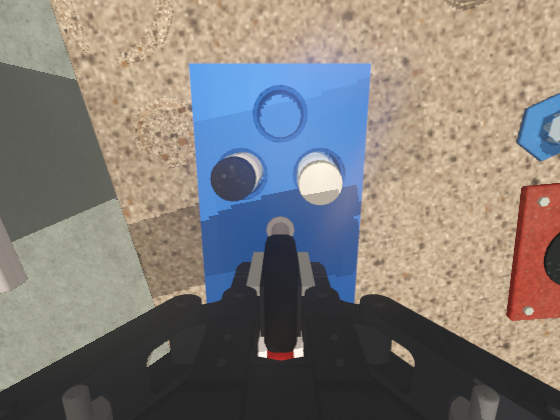

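View pics/s2.png

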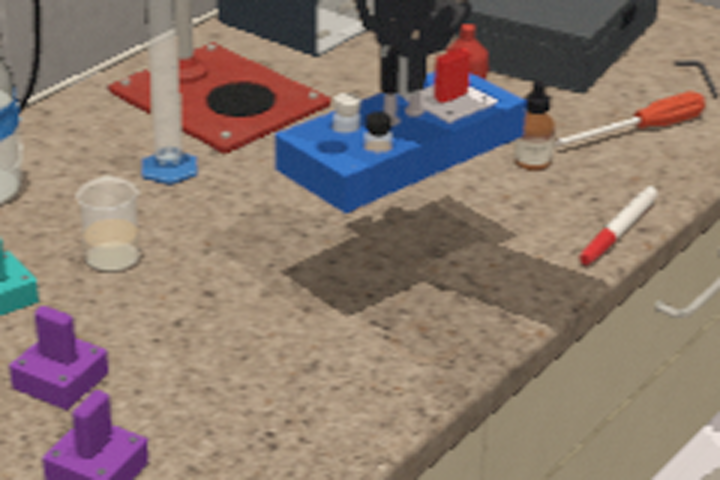

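The carrier hangs level about 10 cm up, with slope under 0.3%. The vials are standing at (235,178) and (320,180) in the wrist view, and the scene crop shows the block flush at (460,100). I'll hold about 1.5 s more and hand in.

```bash
python3 -m pendant '[[0,0,0,0,0],[0,0,0,0,0],[0,0,0,0,0],[0,0,0,0,0],[0,0,0,0,0],[0,0,0,0,0],[0,0,0,0,0],[0,0,0,0,0],[0,0,0,0,0],[0,0,0,0,0],[0,0,0,0,0],[0,0,0,0,0]]' >/dev/null; python3 -m pendant '[[0,0,0,0,0],[0,0,0,0,0],[0,0,0,0,0],[0,0,0,0,0],[0,0,0,0,0],[0,0,0,0,0]]'; python3 -c "
from station import bot
print(bot.hand_in())"
```

```text
t: 17.87
eef_pos: [0.4632, -0.1125, 0.3387]
tool_rot: [0.0, 0.772, 0.635, 0.0]
contact_force: [-0.3, -0.2, -5.1]
gripper_width: 0.147
grasp_force: 97.6
the job is handed in; nothing more can be done
None
```

The cold block is pressed flush into the recess and released, and the carrier was held level about 10 cm up, both vials standing, for about 2.5 s before I handed the job in at 17.9 s, still gripping it.

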